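# Shut the tool box and click its padlock home

## Robot

A 7-joint arm with a two-finger parallel gripper is mounted at the origin on a cart in front of the work surface, level with it; the furniture and walls round the work are solid. World frame = base frame: x ahead of the robot, y to its left, z up, the work surface at z = 0. Lengths are in mm, angles in rad, forces in N, time in s.
With the tool pointing down it reaches from about 400 to 875 mm from the base axis. Payload 19.3 kg.
Tool frame: the origin (TCP) lies at the very end of the fingers, on their centre line; the grasp point (between the pads) lies 19 mm behind it (grip_point_offset is the z of the grasp point in the tool frame, in mm); z points along the fingers, x is the direction in which the jaws open and shut, and the axes are right-handed (so a half turn about z gives the same grasp; the last joint's range is limited). The gripper opens to 85 mm and grips with 20 to 120 N. Pads are 22 mm wide; open, the fingers measure 114 mm over their backs; the gripper's body (76 mm by 85 mm) begins 54 mm behind the grasp point. The pads swing forward as they close: fully open they stand 13 mm farther back than shut.
Start: joints at [-1.371, 0.521, -0.036, 1.599, 0.021, 1.021, -0.113], TCP at [166.606, 602.376, 231.291] pointing down, gripper open.
Joint ranges: [-2.91, 2.91], [-0.3, 2.13], [-1.5, 1.42], [0.17, 2.43], [-1.26, 4.41], [0.16, 1.93], [-2.52, 2.52]. Speed limits (rad/s): [1.89, 1.89, 2.39, 2.39, 3.01, 3.01, 3.01].

## Interface

Orientations are given as a 3x3 rotation matrix whose columns are the frame's x, y, z axes.
In Python, from workcell import movep, movel, goto_joints, open_gripper, clamp, wait, inverse_kinematics, read_state, camera, PlanningError, finish_job, grip_point_offset gives the robot as it stands. Calls block until the motion is done:
- movep(position, orientation): joint-space move of the TCP to a pose.
- movel(position, frame=None, max_speed=150, guard=None): straight line of the TCP; frame=None keeps the orientation; max_speed is the mean speed in mm/s. With guard (N) it stops when the force on the tool has changed by that much, and returns True; else False.
- goto_joints(angles): joint-space move.
- open_gripper() and clamp(): open the fingers fully, or close them until they stop; the grip force is fixed at half the most.
- wait(seconds).
- inverse_kinematics(position, orientation): joint angles nearest the present ones, or None.
- read_state(): the state.
- camera(name): name is "scene" or "side" or "wrist"; returns a dict with "image" (420x560x3 uint8, blue, green, red), "range_z" (420x560 float32, mm along the optical axis (not along the pixel's ray), 0 where there is no reading), "fx", "fy", "cx", "cy" (pixels), "cam_to_world" (4x4, takes a point from camera to world coordinates). Camera axes: x right, y up, looking along -z (the intrinsics and any distortion apply to the point x, -y, -z); pixel columns grow to the right and rows downward; lengths in mm; the calibration is good to about 2 mm. A picture is of the moment at which its call begins.
A pose or a line that the arm cannot do raises PlanningError and nothing moves.
- finish_job(): hands the job in, once; it reports no verdict.
The state is a dict: "time": time; "qpos": joint angles; "qvel": joint speeds; "joint_efforts": joint torques, N m; "eef_pos": TCP position; "tool_rot": TCP orientation; "ft_force": force on the tool from outside, world axes, zero at the start; "torque": the same for the moment, N m; "finger_gap": finger opening in mm.
Only numpy, scipy, OpenCV 4.12 (cv2) and the standard library are available. Lean on these libraries where they do the work, as an engineer would, in place of code of your own. Each camera call takes 0.05 s, during which the arm holds its last target.

## Task

Lock the snips away: shut the lid of the small green steel box, then swing the open shackle of its padlock round over the hole in the lid's hasp plate and press it down, through the plate into the lock, until the hidden pawl clicks and the shackle stays down by itself. Feel for the click and press no harder than about 30 N, because how deep it sits differs from lock to lock, and do not disturb the things standing round the box.

Things in the scene. Friction and masses are not known exactly. Their poses are not given: they have to be found in the camera images.
- tool_box: green steel box, 120 mm deep (its x) by 180 mm wide (its y), 68 mm high, fixed to the bench. Origin: centre of its underside. x points from the front (padlock side, towards the robot) to the back (lid hinge), y along the front to the left, z up.
- padlock: laminated steel padlock, 34 (x) x 84 (y) x 64 mm, bolted upright to the front of the box, right of its middle; its top is 70 mm above the bench. Origin: middle of the lock at bench height; axes as the box's. Over the last 11 mm before the click its pawl adds a few N (12 to 16 N in all); a hard stop follows 2.5 mm below the click: 20 N always gets past the click, over 40 N spoils the lock.
- lid (a joint): hinge of the lid along the rear upper edge of the box, rad: 0 shut, grows as it opens (starts 0.35 to 0.9). It stays at any angle; about 1 to 4 N pushed down near the front edge moves it. The lid is a plate 126 x 184 x 6 mm; when shut its top is 74 mm above the bench.
- lid_hinge (a point): point on the lid's hinge axis, middle of the box's width, 68 mm above the bench (level with the shut lid's underside); the axis runs along the box's y.
- lid_edge (a point): point on the lid's upper face, 15 mm behind its front edge and 50 mm left of the box's middle, away from the padlock: a good place to push it shut with closed fingers. It lies 110 mm from the hinge axis.
- plate_hole (a point): centre, on the upper face, of the 17 mm hole in the steel hasp plate (32 x 32 x 4 mm) that juts out from the lid's front edge. With the lid shut this upper face is 76 mm above the bench and the hole lies right over the toe hole of the padlock.
- toe_hole (a point): centre of the 17 mm hole in the padlock's top (70 mm above the bench) that takes the free leg (toe) of the shackle.
- shackle_swing (a joint): swing of the shackle about its heel leg, which stands upright in the lock 50 mm to the right of the toe hole (box's -y); rad. 0: the toe is right over the toe hole; positive: swung out to the front, away from the box (starts 0.7 to 1.4; seen from above, the toe goes counterclockwise as it grows). Turns from -0.25 to 1.7 with slight friction and has no stop at 0. The toe enters the plate within about 0.06 rad of 0, its round end helping.
- shackle_press (a joint): how far the shackle is pressed down, m: 0 is fully up. A spring pushes it up with 3 N at 0, growing by 0.12 N per mm. The toe meets the shut hasp plate at 0.005. The click comes somewhere between 0.031 and 0.052. Let go before the click, the shackle springs right up; after it, it stays down, rising by 3 mm at most.
- shackle_bow (a point): middle of the shackle's bow, on the centre line of the bar: a level round steel bar 12 mm thick, 50 mm between the legs' centre lines, straight for 26 mm about this point. It runs from heel leg to toe leg, along the box's y when shackle_swing is 0. It stands 146 mm above the bench when up; 50 mm of free space below it.
- shackle_toe (a point): lowest point of the shackle's toe leg (12 mm thick, round end); 81 mm above the bench when up, 5 mm above the shut hasp plate.
- flush_snips: snips with orange and black handles, 123 x 38 x 11 mm, lying in the box; origin: centre of the underside.
- paint_bottle_1: paint bottle with a white cap, 36 x 36 x 101 mm, standing loose to the left; origin: centre of its underside. Bystander.
- paint_bottle_2: green paint bottle, 36 x 36 x 101 mm, standing loose to the left; origin: centre of its underside. Bystander.
- clay_block: grey block, 65 x 97 x 49 mm, loose at the left front; origin: centre of its underside. Bystander.
- glue_bottle: white bottle with a red tip, 30 x 30 x 147 mm, standing loose to the right of the box; origin: centre of its underside. Bystander.
- pliers: pliers with blue handles, 53 x 156 x 14 mm, lying loose on the right; origin: centre of the underside. Bystander.

How it is judged:
By the outcome, as a careful person would: the job done as asked, in the order asked, and still so for the second after the job is handed in, with the robot touching nothing.
It also fails if it takes over 61 s, if anything falls off the work surface, if the arm or the gripper's body presses on something with over 40 N, if the wrist force passes 120 N, or if a joint passes its speed limit or range.

## Working session

There is one attempt and no reset: what is moved stays moved. The work goes in short steps, each a Python script; the robot and the scene stay as the last script left them, time stands still between calls to the robot, and variables do not carry over. Pictures are saved under pics/ and viewed, and the job is handed in when it is done.

```bash
mkdir -p pics; ls
python3 - <<'E'
from workcell import *
import cv2,numpy as np
for n in ("scene","side","wrist"):
    c=camera(n); cv2.imwrite(f"pics/a_{n}.png",c["image"]); np.savez(f"a_{n}.npz",**c)
    print(n,c["fx"],c["fy"],c["cx"],c["cy"],[k for k in c]); print(np.round(c["cam_to_world"],3), (c["range_z"]>0).mean())
s=read_state(); print(s["time"],s["eef_pos"],s["tool_rot"],s["ft_force"],s["finger_gap"],grip_point_offset)
E
```

```text
pics
scene 468.40886705633665 468.40886705633665 279.66354506152067 198.02466547167833 ['image', 'range_z', 'fx', 'fy', 'cx', 'cy', 'cam_to_world']
[[-4.14000e-01  4.23000e-01 -8.06000e-01 -2.58069e+02]
 [-9.10000e-01 -2.01000e-01  3.62000e-01  5.58207e+02]
 [-9.00000e-03  8.84000e-01  4.68000e-01  5.70916e+02]
 [ 0.00000e+00  0.00000e+00  0.00000e+00  1.00000e+00]] 0.9960374149659864
side 405.36743451803073 405.36743451803073 279.92683092172496 213.40122240158354 ['image', 'range_z', 'fx', 'fy', 'cx', 'cy', 'cam_to_world']
[[ 9.96000e-01  5.00000e-02 -8.00000e-02  4.52213e+02]
 [-9.40000e-02  5.97000e-01 -7.97000e-01 -4.74377e+02]
 [ 8.00000e-03  8.01000e-01  5.99000e-01  6.08802e+02]
 [ 0.00000e+00  0.00000e+00  0.00000e+00  1.00000e+00]] 0.9815221088435374
wrist 362.5987714122832 362.5987714122832 274.92668931185267 206.005468113242 ['image', 'range_z', 'fx', 'fy', 'cx', 'cy', 'cam_to_world']
[[ 2.66000e-01 -9.26000e-01 -2.67000e-01  1.00036e+02]
 [ 9.64000e-01  2.55000e-01  7.50000e-02  6.20429e+02]
 [-1.00000e-03 -2.77000e-01  9.61000e-01  3.72609e+02]
 [ 0.00000e+00  0.00000e+00  0.00000e+00  1.00000e+00]] 0.9961309523809524
0.15 [166.55480788 602.13733365 230.89496402] [[ 2.66580770e-01  9.63812568e-01 -1.60579623e-04]
 [ 9.63812230e-01 -2.66580812e-01 -8.10635121e-04]
 [-8.24107764e-04  6.13311309e-05 -9.99999659e-01]] [-0.01563116  1.15231985  0.33652684] 85.5848253000851 -18.700000000000003
```

View pics/a_scene.png

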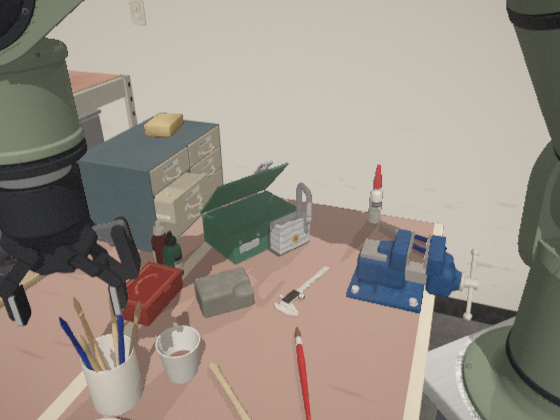

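View pics/a_side.png

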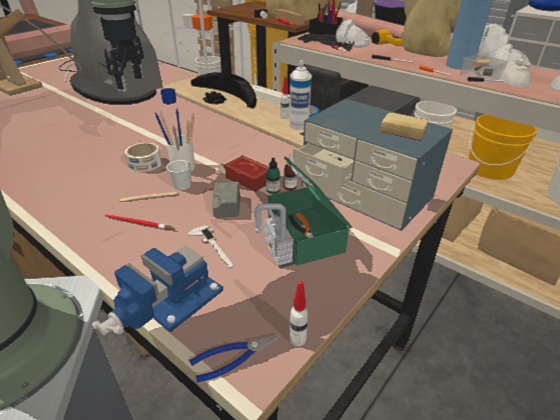

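View pics/a_wrist.png

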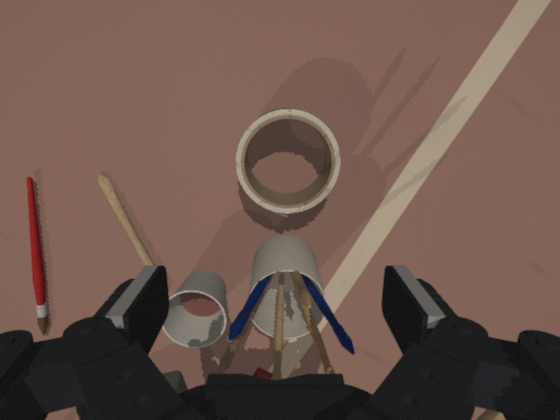

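The scene view shows the green box at about (250,225), its lid half open, with the padlock at (290,232), its shackle up at (304,198), and the glue bottle at (377,195). In the side view the shackle is at (270,225), the box at (305,235) and the bottles at (275,180). Next I'll get points from the range data.

```bash
cat > h.py <<'E'
import numpy as np,cv2
def pts(c):
    h,w=c["range_z"].shape
    v,u=np.mgrid[0:h,0:w]; z=c["range_z"].astype(float)
    x=(u-c["cx"])/c["fx"]*z; y=(v-c["cy"])/c["fy"]*z
    P=np.stack([x,-y,-z,np.ones_like(z)],-1)@np.asarray(c["cam_to_world"]).T
    P=P[...,:3]; P[z<=0]=np.nan
    return P
def proj(c,p):
    q=np.linalg.inv(c["cam_to_world"])@np.append(p,1)
    return np.array([c["cx"]+c["fx"]*q[0]/-q[2], c["cy"]+c["fy"]*(-q[1])/-q[2]])
def ray(c,u,v):
    M=np.asarray(c["cam_to_world"]); d=M[:3,:3]@np.array([(u-c["cx"])/c["fx"],-(v-c["cy"])/c["fy"],-1.])
    return M[:3,3],d
def onplane(c,u,v,z):
    o,d=ray(c,u,v); return o+d*(z-o[2])/d[2]
E
python3 - <<'E'
from h import *
for n,crop in (("scene",(160,280,190,330)),("side",(140,280,180,370))):
    c=dict(np.load(f"a_{n}.npz")); P=pts(c)
    b=c["image"]; r0,r1,c0,c1=crop
    cv2.imwrite(f"pics/b_{n}.png",cv2.resize(b[r0:r1,c0:c1],None,fx=4,fy=4,interpolation=cv2.INTER_CUBIC))
    # bench plane check
    bench=P[(np.abs(P[...,2])<15)]; print(n,"bench z med",np.nanmedian(bench[:,2]))
    hsv=cv2.cvtColor(b,cv2.COLOR_BGR2HSV)
    m=(hsv[...,0]>65)&(hsv[...,0]<90)&(hsv[...,1]>90); m[:r0]=0;m[r1:]=0;m[:,:c0]=0;m[:,c1:]=0
    q=P[m]; print(m.sum(),np.nanpercentile(q,[1,50,99],axis=0).round(0).tolist())
    for uv in ([(290,232),(304,188),(250,225),(377,215),(245,187),(225,292),(170,247)] if n=="scene" else [(280,245),(268,207),(300,225),(298,325),(325,190),(228,203),(274,178),(290,180)]):
        print(uv,P[uv[1],uv[0]].round(0))
E
```

```text
scene bench z med -1.5965429870091157
0 [nan, nan, nan]
(290, 232) [495. 197.  47.]
(304, 188) [487. 170. 149.]
(250, 225) [630. 237.   1.]
(377, 215) [514. -37.  21.]
(245, 187) [588. 259. 125.]
(225, 292) [370. 383.  45.]
(170, 247) [514. 444.  69.]
side bench z med 0.4241159976487552
3516 [[512.0, 148.0, 1.0], [601.0, 246.0, 38.0], [660.0, 430.0, 163.0]]
(280, 245) [515. 147.  61.]
(268, 207) [492. 161. 149.]
(300, 225) [577. 283.   2.]
(298, 325) [526. -54.  61.]
(325, 190) [657. 395.  24.]
(228, 203) [407. 330.  44.]
(274, 178) [525. 419.  53.]
(290, 180) [569. 435.  35.]
  return np.nanmean(a, axis, out=out, keepdims=keepdims)
```

View pics/b_scene.png

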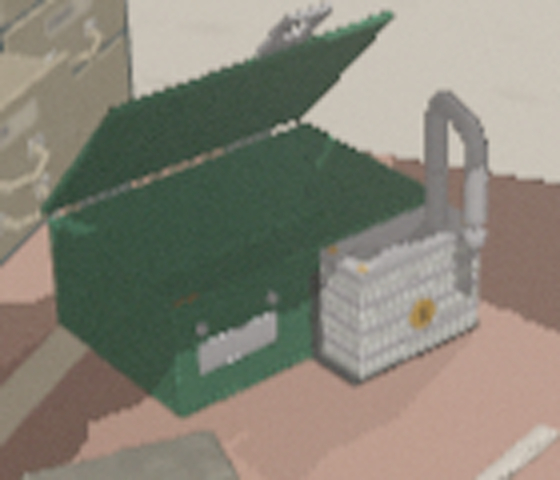

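View pics/b_side.png

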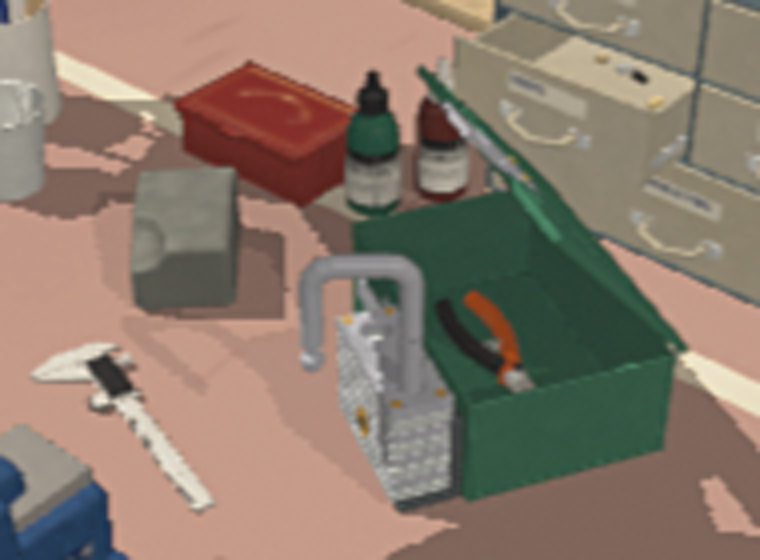

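Run:
```python
from h import *
S=dict(np.load("a_scene.npz")); D=dict(np.load("a_side.npz"))
for nm,c,u,v,z in [("hingeL",S,202.5,214.5,68),("FLbot",S,235.7,263.7,0),("FLtop?",S,190+172/4,160+340/4,68),("LRbot",S,190+62/4,160+322/4,0),
 ("hingeR",D,350.7,226.7,68),("FRbot",D,297.5,264,0),("RRbot",D,346,253,0),("FRtop",D,180+468/4,140+402/4,68)]:
    p=onplane(c,u,v,z); print(nm,p.round(1))
# padlock top/shackle clouds
for n,c in (("scene",S),("side",D)):
    P=pts(c); hsv=cv2.cvtColor(c["image"],cv2.COLOR_BGR2HSV)
    grey=(hsv[...,1]<50)
    reg=(P[...,0]>440)&(P[...,0]<580)&(P[...,1]>80)&(P[...,1]<260)
    m=reg&(P[...,2]>85)&(P[...,2]<160)&grey
    q=P[m]; print(n,"shackle",m.sum())
    top=reg&(P[...,2]>140)&(P[...,2]<156)&grey; q=P[top]
    mu=q.mean(0); U,s,Vt=np.linalg.svd(q[:,:2]-mu[:2]); a=(q[:,:2]-mu[:2])@Vt[0]
    print("bow",top.sum(),mu.round(1),Vt[0].round(3),a.min(),a.max())
    legs=reg&(P[...,2]>95)&(P[...,2]<125)&grey
    q=P[legs]; 
    for z0 in (95,105,115):
        k=q[(q[:,2]>=z0)&(q[:,2]<z0+10)]
        kk=((k[:,:2]-mu[:2])@Vt[0]); print(z0,k[kk<0].mean(0).round(1),(kk<0).sum(),k[kk>0].mean(0).round(1),(kk>0).sum())
    m=reg&(P[...,2]>63)&(P[...,2]<76)&grey
    q=P[m]; print("top",len(q),cv2.minAreaRect(q[:,:2].astype(np.float32)),np.percentile(q,[2,50,98],axis=0).round(0).tolist())
```

```text
hingeL [610.  351.5  68. ]
FLbot [500.4 318.7   0. ]
FLtop? [470.  331.3  68. ]
LRbot [611.6 350.2   0. ]
hingeR [670.7 185.4  68. ]
FRbot [553.9 151.9   0. ]
RRbot [665.9 177.3   0. ]
FRtop [550.4 150.3  68. ]
scene shackle 439
bow 136 [513.8 189.5 147.2] [-0.815 -0.579] -88.49351014509321 52.37178401212085
95 [nan nan nan] 0 [489.4 168.8 100.2] 47
105 [nan nan nan] 0 [491.  168.9 109.6] 50
115 [nan nan nan] 0 [490.7 169.6 119.7] 50
top 374 ((520.8280639648438, 183.95684814453125), (60.96294021606445, 112.28396606445312), 38.73563003540039) [[487.0, 153.0, 63.0], [512.0, 193.0, 67.0], [562.0, 232.0, 72.0]]
side shackle 410
bow 175 [496.7 164.  147.3] [-0.96 -0.28] -101.02506220088878 27.863550830604623
95 [519.3 160.9  99.6] 24 [471.1 163.6 102. ] 14
105 [519.  161.4 109.5] 22 [470.1 162.6 110.1] 19
115 [519.3 160.9 119.1] 23 [470.5 163.  119.8] 18
top 361 ((516.7791137695312, 189.19760131835938), (41.76885223388672, 86.70028686523438), 15.21859359741211) [[489.0, 146.0, 64.0], [511.0, 179.0, 70.0], [537.0, 228.0, 72.0]]<stdin>:20: RuntimeWarning: Mean of empty slice.
  ret = um.true_divide(
```

Estimates so far: box yaw about 18°, heel leg near (520,166), swing about 1.2 rad and lid about 0.86 rad. I'll save the frame and close the lid with shut fingers along its arc.

```bash
cat >> h.py <<'E'
YAW=np.deg2rad(18.0); BX=np.array([np.cos(YAW),np.sin(YAW),0]); BY=np.array([-np.sin(YAW),np.cos(YAW),0])
BC=np.array([584.,253.5,0])
def box(x,y,z): return BC+x*BX+y*BY+np.array([0,0,z])
def down(a):  # tool x at world angle a
    x=np.array([np.cos(a),np.sin(a),0]); z=np.array([0,0,-1.]); return np.stack([x,np.cross(z,x),z],1)
E
python3 - <<'E'
from h import *
from workcell import *
S=dict(np.load("a_scene.npz"));P=pts(S)
# lid angle from cloud in box frame
for n in("scene","side"):
    c=dict(np.load(f"a_{n}.npz"));P=pts(c);L=P-BC
    xb=L@BX; yb=L@BY; hsv=cv2.cvtColor(c["image"],cv2.COLOR_BGR2HSV)
    m=(np.abs(yb)<85)&(L[...,2]>85)&(L[...,2]<170)&(xb>-60)&(xb<70)&(hsv[...,1]>60)
    q=np.c_[xb[m],L[...,2][m]]; f=np.polyfit(q[:,0],q[:,1],1); print(n,m.sum(),f,"angle",-np.arctan(f[0]),"hinge x at 68",(68-f[1])/f[0],q[:,1].max())
R=down(YAW+np.pi/2)
print([inverse_kinematics(p,R) is not None for p in (box(0,50,210),box(-38,50,76))])
E
```

```text
scene 275 [ -1.16132524 135.23483316] angle 0.8599018187963342 hinge x at 68 57.89492134006757 163.0063699513551
side 300 [ -1.04532582 142.90525162] angle 0.8075552223218775 hinge x at 68 71.65732446343586 166.19704007445898
[True, True]
```

Run:
```python
from h import *
from workcell import *
clamp()
R=down(YAW+np.pi/2)
p=read_state()["eef_pos"]; movel([p[0],p[1],290],max_speed=200)
def arc(th,off=0,r=98):
    return box(60-r*np.cos(th)+6*np.sin(th),50,68+r*np.sin(th)+6*np.cos(th)+off)
movep(arc(.86,60),R)
s=read_state();print(s["time"],s["eef_pos"].round(1),s["ft_force"].round(1))
print("touch",movel(arc(.86,0),max_speed=60,guard=8))
s=read_state();print(s["time"],s["eef_pos"].round(1),s["ft_force"].round(1))
for th in np.linspace(.86,0.05,9)[1:]:
    g=movel(arc(th),max_speed=80,guard=18); s=read_state(); print(round(th,2),g,s["eef_pos"].round(1),s["ft_force"].round(1))
    if g: break
```

```text
3.2083 [568.5 302.4 206.2] [-0.4  1.3 -0.3]
touch False
4.3583 [569.2 301.3 146.5] [ 0.7  0.7 -0. ]
0.76 False [561.6 298.8 139.8] [-0.4  0.6  0.2]
0.66 False [555.1 296.7 132.6] [-0.4  1.4  0.2]
0.56 False [549.3 294.8 124.7] [ 0.5  0.2 -0.3]
0.46 False [544.2 293.1 116.3] [-0.5 -0.9  0. ]
0.35 False [540.  291.8 107.5] [ 0.2 -0.7  0.1]
0.25 False [536.6 290.6  98.1] [1.3 0.6 0.5]
0.15 False [534.1 289.8  88.5] [ 1.1 -0.2  0.4]
0.05 False [532.6 289.3  78.7] [-0.3 -0.3 -0.1]
```

Run:
```python
from h import *
from workcell import *
for n in ("scene","side"):
    c=camera(n); cv2.imwrite(f"pics/c_{n}.png",c["image"][130:300,160:400].repeat(3,0).repeat(3,1)); np.savez(f"c_{n}.npz",**c)
```

```text
(no output)
```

View pics/c_scene.png

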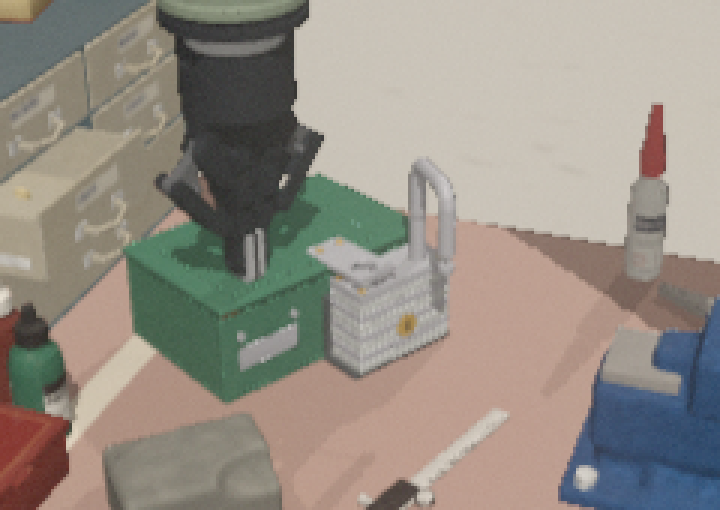

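View pics/c_side.png

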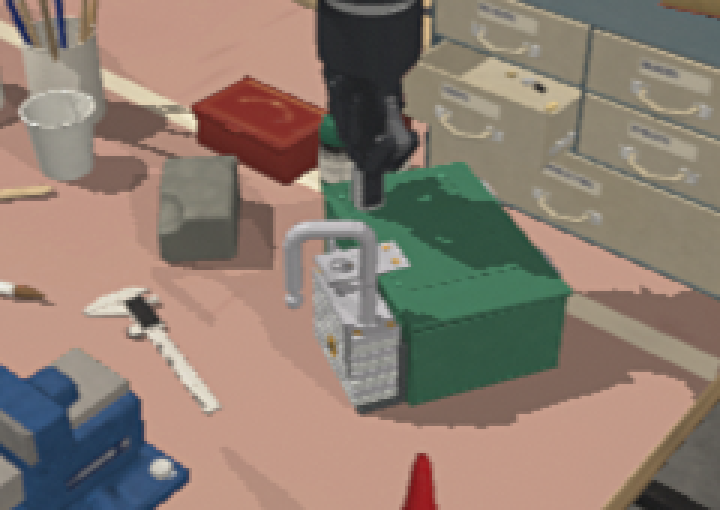

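The lid has followed the fingers and is almost shut, with the hasp plate now over the lock: scene picture (345,258), side picture (345,265). I'll press it home with a guard, then look from above with the wrist camera.

Run:
```python
from h import *
from workcell import *
p=box(-38,50,66)
print("press",movel(p,max_speed=30,guard=12))
s=read_state();print(s["time"],s["eef_pos"].round(1),s["ft_force"].round(1))
p=s["eef_pos"]; movel([p[0],p[1],240],max_speed=200)
open_gripper()
# camera sits 69mm along -tool y from TCP ; want it to look at ~ (505,195)
a=YAW+np.deg2rad(60); R=down(a)
T=np.array([500,180,260.])
movep(T,R); c=camera("wrist"); np.savez("d_wrist.npz",**c); cv2.imwrite("pics/d_wrist.png",c["image"])
s=read_state();print(s["time"],s["eef_pos"].round(1),s["ft_force"].round(1),s["qpos"].round(2))
for q in((505,213,76),(520,166,100),(471,168,146)): print(proj(c,np.array(q)).round(0))
```

```text
press True
6.975 [533.1 289.6  73.8] [-4.  -2.2 17.5]
9.325 [500.1 180.7 260.2] [-0.7  1.  -0.9] [-0.55  0.34  0.12  1.82 -0.05  0.98  0.95]
[311. 177.]
[264. 211.]
[250. 164.]
```

View pics/d_wrist.png

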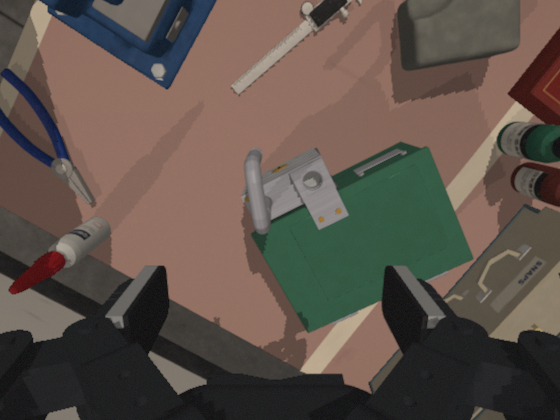

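The wrist view shows the lid flat, the plate hole at about (312,181), and the shackle bow running from (254,155) to (262,228). I'll zoom in to measure.

Run:
```python
import cv2
im=cv2.imread("pics/d_wrist.png")[135:255,230:350]
cv2.imwrite("pics/d_zoom.png",cv2.resize(im,None,fx=5,fy=5,interpolation=cv2.INTER_NEAREST))
```

```text
(no output)
```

View pics/d_zoom.png

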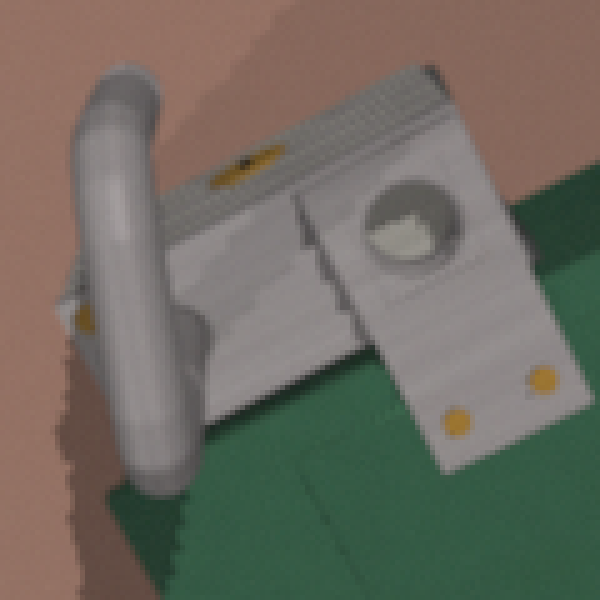

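Run:
```python
from h import *
c=dict(np.load("d_wrist.npz")); P=pts(c)
def z(u,v): return 230+u/5-.4,135+v/5-.4
hole=onplane(c,*z(413,228),76); print("hole",hole.round(1))
hsv=cv2.cvtColor(c["image"],cv2.COLOR_BGR2HSV)
for a,b in (((297,193),(447,473)),((445,110),(592,400)),((447,473),(592,400))):
    d=onplane(c,*z(*b),76)-onplane(c,*z(*a),76); print("edge",np.rad2deg(np.arctan2(d[1],d[0])).round(1),np.linalg.norm(d).round(1))
# lid edges by green mask
m=((hsv[...,0]>60)&(hsv[...,0]<90)&(hsv[...,1]>80)&(P[...,2]>64)&(P[...,2]<84)).astype(np.uint8)
m=cv2.morphologyEx(m,cv2.MORPH_CLOSE,np.ones((5,5)))
cn=max(cv2.findContours(m,0,cv2.CHAIN_APPROX_NONE)[0],key=cv2.contourArea)[:,0]
w=np.array([onplane(c,u,v,74)[:2] for u,v in cn],np.float32); print("lid",cv2.minAreaRect(w))
# bow
m=(P[...,2]>138)&(P[...,2]<160)&(P[...,0]>430)&(P[...,0]<560)&(P[...,1]>120)&(P[...,1]<230)
v,u=np.nonzero(m); print("bow px",len(u),u.min(),u.max(),v.min(),v.max())
w=np.array([onplane(c,a,b,148.5)[:2] for a,b in zip(u,v)],np.float32)
print("bow rect",cv2.minAreaRect(w)); 
mu=w.mean(0); k=np.linalg.svd(w-mu)[2][0]; print(mu,k,np.rad2deg(np.arctan2(k[1],k[0])))
bad=P[m]; print("z",np.percentile(bad[:,2],[5,50,95]))
```

```text
hole [507.6 213.2  76. ]
edge 16.4 61.6
edge 16.4 62.3
edge 106.6 30.6
lid ((582.255859375, 249.60110473632812), (124.44189453125, 180.88320922851562), 15.716827392578125)
bow px 1201 243 269 158 234
bow rect ((494.8591003417969, 166.6690673828125), (12.218923568725586, 57.42061996459961), 86.5990982055664)
[494.17453 166.70653] [ 0.9979194  -0.06447373] -3.696636
z [142.20939536 149.19171922 151.5741017 ]
```

The hole is at (507.6,213.2) and the plate's yaw is 16.3°. The bow's centre is at (494.9,166.7), with the bar pointing at 176.3°. That puts the heel near (520.8,165.3), in line with the side view, and the swing at 1.22 rad. I'll grasp the bow high on the bar and swing it round.

```bash
cat >> h.py <<'E'
YB=np.deg2rad(16.3); HOLE=np.array([507.6,213.2]); HEEL=np.array([520.8,165.3])
def rad(a): return np.array([np.cos(a),np.sin(a)])
def bow(sw,z=135.,r=25.):   # TCP pos, orientation for swing sw
    a=YB+np.pi/2+sw
    return np.r_[HEEL+r*rad(a),z], down(a-np.pi/2)
E
python3 - <<'E'
from h import *
from workcell import *
p,R=bow(1.22); p[:2]=[495.3,166.9]
print([None if (q:=inverse_kinematics(*bow(s))) is None else q.round(2).tolist() for s in(1.22,.6,0)])
movep(p+[0,0,60],R); movel(p,max_speed=80,guard=8)
s=read_state();print(s["time"],s["eef_pos"].round(1),s["ft_force"].round(1))
clamp(); s=read_state();print(s["time"],s["eef_pos"].round(1),s["ft_force"].round(1),s["finger_gap"])
c=camera("side"); np.savez("e_side.npz",**c); cv2.imwrite("pics/e_side.png",c["image"][130:300,160:400].repeat(3,0).repeat(3,1))
E
```

```text
[[-0.5, 0.5, 0.08, 1.96, -0.06, 0.69, 1.12], [-0.59, 0.52, 0.18, 1.94, -0.14, 0.7, 0.56], [-0.68, 0.55, 0.3, 1.9, -0.24, 0.72, 0.04]]
10.6 [495.6 167.  135.4] [ 0.8 -0.1 -0.2]
11.275 [495.3 167.  135. ] [0.3 0.4 1.4] 9.922988116723085
```

View pics/e_side.png

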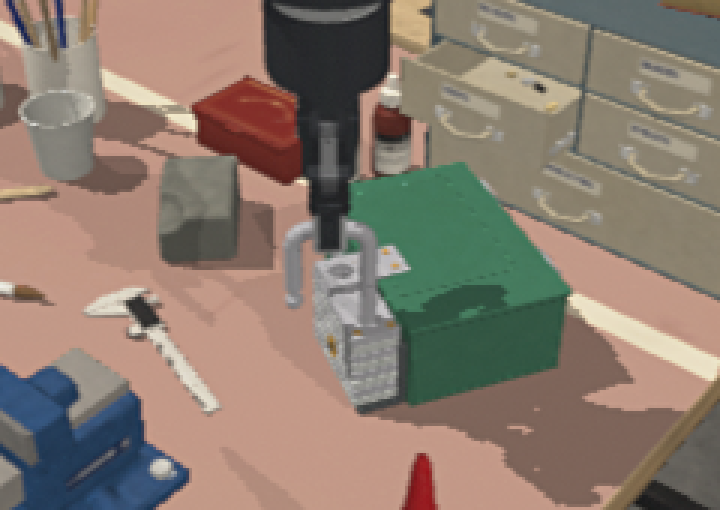

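The fingers hold the bow at its middle, about (330,230) in the side picture. Now the swing, in short arc steps.

Run:
```python
from h import *
from workcell import *
p0=np.array([495.3,167.0])
for s in np.linspace(1.22,0,8)[1:]:
    a=s-1.22; M=np.array([[np.cos(a),-np.sin(a)],[np.sin(a),np.cos(a)]])
    p=HEEL+M@(p0-HEEL)
    g=movel(np.r_[p,135.],bow(s)[1],max_speed=40,guard=20); t=read_state()
    print(round(s,2),g,t["eef_pos"].round(1),t["ft_force"].round(1),t["torque"].round(2),round(t["time"],1))
    if g: break
for n in ("side","scene","wrist"):
    c=camera(n); np.savez(f"f_{n}.npz",**c); cv2.imwrite(f"pics/f_{n}.png",c["image"])
    print(n,[proj(c,np.r_[HOLE,z]).round(0).tolist() for z in (76,81)])
s=cv2.imread("pics/f_side.png")[180:270,230:330]; cv2.imwrite("pics/f_sidez.png",cv2.resize(s,None,fx=6,fy=6,interpolation=cv2.INTER_NEAREST))
s=cv2.imread("pics/f_scene.png")[170:260,250:350]; cv2.imwrite("pics/f_scenez.png",cv2.resize(s,None,fx=6,fy=6,interpolation=cv2.INTER_NEAREST))
```

```text
1.05 False [496.  171.4 135. ] [0.9 0.5 1.1] [ 0.13 -0.04 -0.02] 11.7
0.87 False [497.3 175.5 135. ] [-0.6  1.7  1.7] [ 0.22 -0.01  0.  ] 12.0
0.7 False [499.5 179.4 135. ] [-0.2  1.3  1.4] [ 0.39 -0.04  0.03] 12.3
0.52 False [502.2 182.9 134.9] [-0.   1.5  0.5] [ 0.42 -0.08  0.09] 12.6
0.35 False [505.6 185.8 134.9] [0.2 2.  0.3] [ 0.52 -0.01  0.  ] 12.9
0.17 False [509.3 188.1 134.9] [0.9 3.  1.5] [ 0.56 -0.09  0.03] 13.3
0.0 False [513.5 189.8 134.9] [1.8 3.9 1.3] [ 0.63 -0.14  0.04] 13.6
side [[274.0, 220.0], [274.0, 218.0]]
scene [[281.0, 219.0], [281.0, 217.0]]
wrist [[275.0, 185.0], [275.0, 187.0]]
```

View pics/f_sidez.png

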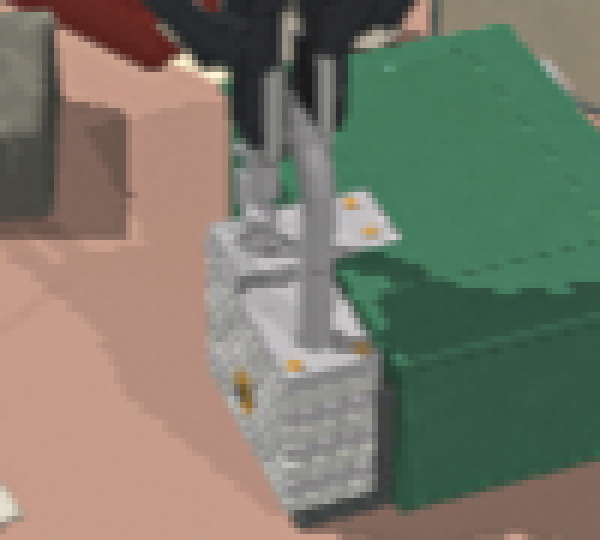

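View pics/f_scenez.png

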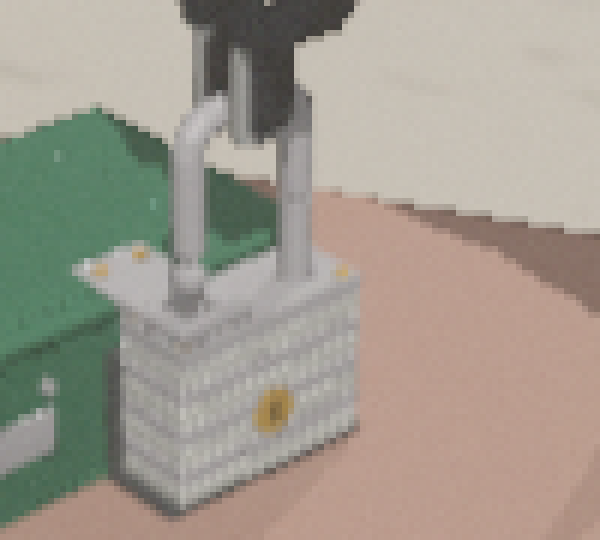

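View pics/f_wrist.png

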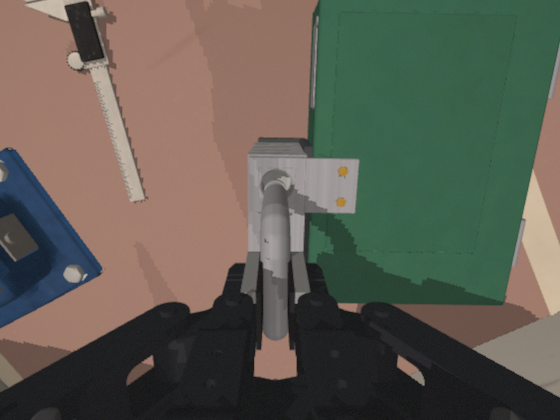

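Run:
```python
import cv2
im=cv2.imread("pics/f_wrist.png")[135:255,220:340]
cv2.imwrite("pics/f_wz.png",cv2.resize(im,None,fx=5,fy=5,interpolation=cv2.INTER_NEAREST))
```

```text
(no output)
```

View pics/f_wz.png

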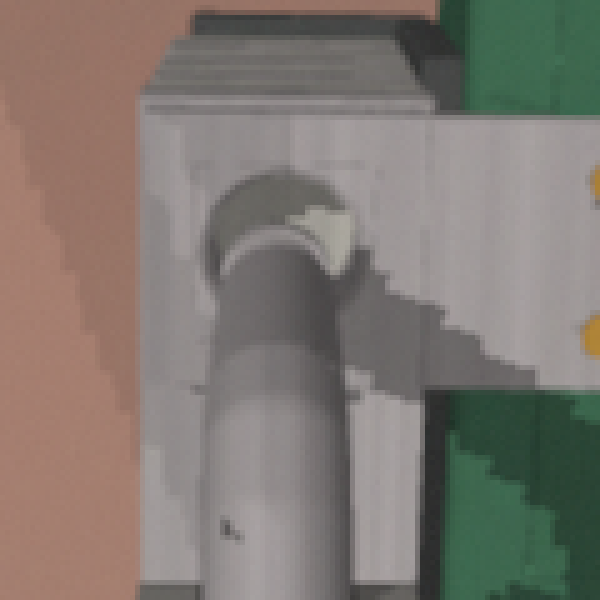

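The toe is over the hole: in the zoomed wrist view the toe is at column 275 and the hole at 282, about 0.8 mm or 0.016 rad. Now I'll press, watching the force.

```bash
cat > press.py <<'E'
from h import *
from workcell import *
s=read_state(); xy=s["eef_pos"][:2]; 
xy=np.array([513.5,189.8]); f0=s["ft_force"][2]
g=movel([*xy,127],max_speed=20,guard=12); s=read_state(); print(g,s["eef_pos"].round(1),s["ft_force"].round(1))
if not g:
    g=movel([*xy,107],max_speed=25,guard=12); s=read_state(); print(g,s["eef_pos"].round(1),s["ft_force"].round(1))
if not g:
    z=107;pk=0;H=[]
    while z>79.5:
        z-=.6
        g=movel([*xy,z],max_speed=10,guard=14)
        F=np.mean([read_state()["ft_force"][2] for _ in range(1)]); s=read_state(); F=s["ft_force"][2]-f0; pk=max(pk,F)
        print(round(z,1),s["eef_pos"].round(2)[2],round(F,1),g,round(s["torque"][1],2))
        if F>20 or g or F<pk-4: break
print(s["time"],s["eef_pos"].round(1),s["ft_force"].round(1),s["finger_gap"])
E
python3 press.py
```

```text
False [513.6 189.8 127. ] [0.7 4.2 1.9]
False [513.5 189.9 107.1] [1.7 2.7 5.1]
106.4 106.49 4.0 False -0.35
105.8 105.91 5.3 False -0.27
105.2 105.38 6.9 False -0.18
104.6 104.87 7.8 False -0.07
104.0 104.14 5.6 False -0.28
103.4 103.5 4.0 False -0.29
102.8 102.88 3.5 False -0.32
17.0 [513.6 189.7 102.9] [0.6 3.1 4.3] 9.640539817746776
```

The force peaked at only about 8 N and then fell off. That could be slip rather than the click, so I'll look.

```bash
cat > look.py <<'E'
import sys
from h import *
from workcell import *
k=sys.argv[1]
for n,(r,cc) in (("side",(180,230)),("scene",(170,250))):
    c=camera(n); np.savez(f"{k}_{n}.npz",**c)
    cv2.imwrite(f"pics/{k}_{n}.png",cv2.resize(c["image"][r:r+90,cc:cc+100],None,fx=6,fy=6,interpolation=cv2.INTER_NEAREST))
s=read_state(); print(s["time"],s["eef_pos"].round(1),s["ft_force"].round(1),s["finger_gap"])
E
python3 look.py g
```

```text
17.1 [513.6 189.8 102.9] [1.  2.9 5.1] 9.905535718566693
```

View pics/g_side.png

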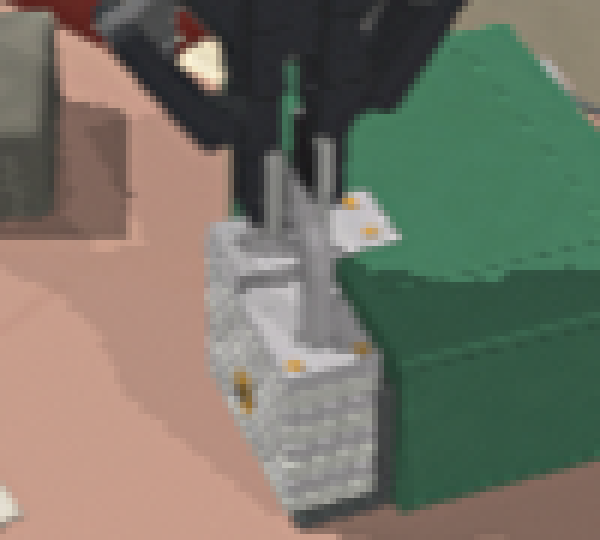

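View pics/g_scene.png

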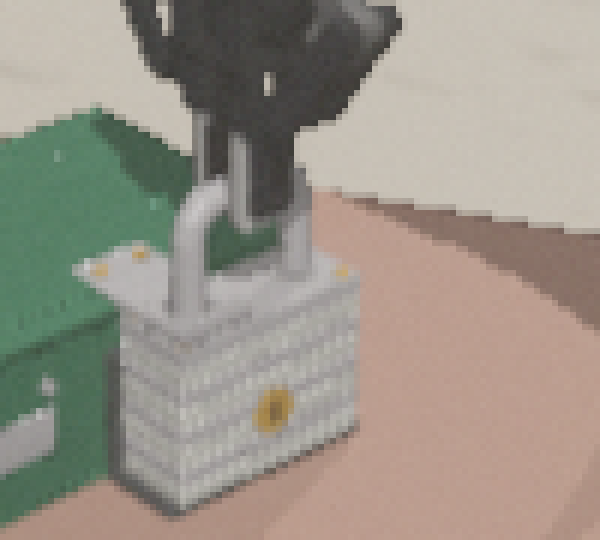

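Run:
```python
from h import *
d=rad(YB+np.pi/2)
for n in("side","scene"):
  for k in("f","g"):
    c=dict(np.load(f"{k}_{n}.npz"));P=pts(c)
    L=P[...,:2]-HEEL; a=L@d; b=L@rad(YB); hsv=cv2.cvtColor(c["image"],cv2.COLOR_BGR2HSV)
    m=(np.abs(b)<12)&(((a>-12)&(a<10))|((a>40)&(a<62)))&(P[...,2]>80)&(P[...,2]<165)&(hsv[...,1]<60)&(hsv[...,2]>100)
    z=P[...,2][m]; print(n,k,m.sum(),np.sort(z)[-6:].round(1))
c=dict(np.load("g_scene.npz"))
for z in(92,112,117,122,152): print(z,(proj(c,np.r_[HOLE,z])-[250,170])*6, )
```

```text
side f 254 [149.6 149.7 150.1 150.7 151.2 151.2]
side g 115 [117.8 118.  118.2 118.8 119.2 119.6]
scene f 319 [147.7 147.9 147.9 148.5 148.5 148.6]
scene g 164 [114.9 115.5 115.7 116.7 117.  117.1]
92 [182.82848868 254.99414186]
112 [182.35281072 203.94725456]
117 [182.23243277 191.0290193 ]
122 [182.11146282 178.04725504]
152 [181.37296311  98.79592384]
```

Both views put the bow 31.5–32 mm lower, matching the TCP, so the grip hasn't slipped noticeably. The dip doesn't prove a click. I'll keep going in small steps and stop at about 20 N; a hard stop within about 2.5 mm would confirm it.

```bash
cat > press2.py <<'E'
from h import *
from workcell import *
xy=np.array([513.5,189.8]); z=102.6; H=[]
while z>79.5:
    z-=.4
    g=movel([*xy,z],max_speed=8,guard=9)
    s=read_state(); F=s["ft_force"][2]; H.append(F)
    print(round(z,1),s["eef_pos"].round(2)[2],round(F,1),g,round(s["finger_gap"],1),round(s["time"],1))
    if F>19 or g: break
    if len(H)>3 and F<max(H)-4: break
E
python3 press2.py
```

```text
102.2 102.22 5.0 False 9.6 17.4
101.8 101.86 4.3 False 9.5 17.6
101.4 101.46 6.0 False 9.7 17.9
101.0 101.01 4.2 False 9.5 18.1
100.6 100.64 4.8 False 9.4 18.4
100.2 100.25 5.4 False 9.7 18.6
99.8 99.88 5.0 False 9.5 18.9
99.4 99.47 5.8 False 9.5 19.1
99.0 99.08 5.9 False 9.7 19.4
98.6 98.66 4.9 False 9.9 19.6
98.2 98.28 6.6 False 9.5 19.9
97.8 97.87 5.2 False 9.4 20.1
97.4 97.5 5.9 False 9.8 20.4
97.0 97.09 6.5 False 9.6 20.6
96.6 96.67 5.9 False 9.9 20.9
96.2 96.08 -0.0 False 9.7 21.1
```

```bash
python3 look.py i
python3 - <<'E'
from h import *
d=rad(YB+np.pi/2)
for n in("side","scene"):
  for k in("f","g","i"):
    c=dict(np.load(f"{k}_{n}.npz"));P=pts(c)
    L=P[...,:2]-HEEL; a=L@d; b=L@rad(YB); hsv=cv2.cvtColor(c["image"],cv2.COLOR_BGR2HSV)
    m=(np.abs(b)<12)&(((a>-12)&(a<10))|((a>40)&(a<62)))&(P[...,2]>80)&(P[...,2]<165)&(hsv[...,1]<60)&(hsv[...,2]>100)
    z=P[...,2][m]; print(n,k,m.sum(),np.sort(z)[-6:].round(1))
E
```

```text
21.2 [513.4 189.8  96. ] [ 2.3  4.8 -0.1] 9.295188905984617
side f 254 [149.6 149.7 150.1 150.7 151.2 151.2]
side g 115 [117.8 118.  118.2 118.8 119.2 119.6]
side i 95 [111.7 111.8 112.1 112.1 112.2 112.3]
scene f 319 [147.7 147.9 147.9 148.5 148.5 148.6]
scene g 164 [114.9 115.5 115.7 116.7 117.  117.1]
scene i 131 [108.1 108.5 108.6 108.9 109.  139.4]
```

View pics/i_scene.png

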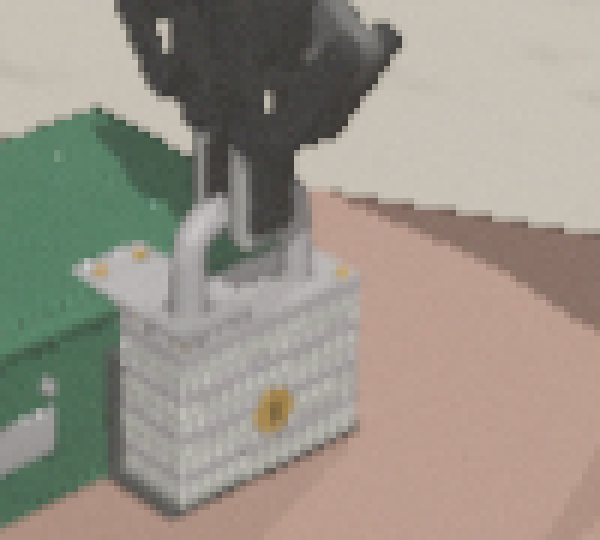

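View pics/i_side.png

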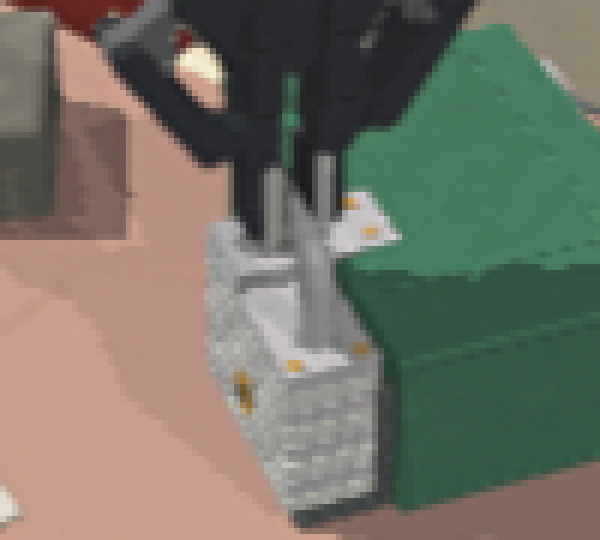

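Bow still tracks the TCP, and the force dropped by 6 N at once at a depth of about 38.8 mm, which is what a click would look like. I'll check for the hard stop just below it.

```bash
sed -i 's/z=102.6/z=96.1/; s/g=movel(\[\*xy,z\],max_speed=8,guard=9)/g=movel([*xy,z],max_speed=8,guard=12)/; s/F>19/F>14/' press2.py; sed -i '/max(H)-4/d' press2.py; python3 press2.py
```

```text
95.7 95.71 3.0 False 9.9 21.4
95.3 95.34 3.9 False 9.8 21.7
94.9 94.91 4.3 False 9.6 21.9
94.5 94.49 4.1 False 9.6 22.2
94.1 94.11 6.3 False 9.7 22.4
93.7 93.75 6.1 False 9.5 22.7
93.3 93.35 5.7 False 9.7 22.9
92.9 93.1 8.5 False 9.8 23.2
92.5 92.95 14.0 False 9.6 23.4
92.1 92.83 19.9 False 10.0 23.7
```

A stiff stop shows at a depth of about 42 mm, some 2.5–3 mm below the drop, as the lock's description says. I'll ease off, let go, back away and check that the shackle stays down.

```bash
python3 - <<'E'
from workcell import *
s=read_state(); p=s["eef_pos"]; movel([513.5,189.8,93.8],max_speed=10); s=read_state(); print(s["eef_pos"].round(1),s["ft_force"].round(1))
open_gripper(); s=read_state(); print(s["time"],s["eef_pos"].round(1),s["ft_force"].round(1),s["finger_gap"])
g=movel([513.5,189.8,230],max_speed=120,guard=12); print(g)
E
python3 look.py j
python3 - <<'E'
from h import *
from workcell import *
d=rad(YB+np.pi/2)
c=camera("wrist"); np.savez("j_wrist.npz",**c); cv2.imwrite("pics/j_wrist.png",c["image"])
for n in("side","scene"):
  for k in("i","j"):
    c=dict(np.load(f"{k}_{n}.npz"));P=pts(c)
    L=P[...,:2]-HEEL; a=L@d; b=L@rad(YB); hsv=cv2.cvtColor(c["image"],cv2.COLOR_BGR2HSV)
    m=(np.abs(b)<12)&(((a>-12)&(a<10))|((a>40)&(a<62)))&(P[...,2]>80)&(P[...,2]<165)&(hsv[...,1]<60)&(hsv[...,2]>100)
    z=P[...,2][m]; print(n,k,m.sum(),np.sort(z)[-6:].round(1))
  cv2.imwrite(f"pics/j_{n}_full.png",c["image"])
E
```

```text
[513.6 189.9  94. ] [1.2 2.6 6.6]
24.7333 [513.5 189.8  93.8] [-0.5  0.3 -0.2] 85.3127174902602
False
26.1167 [513.3 189.7 229.4] [-0.5 -0.8  0. ] 84.94177072347394
side i 95 [111.7 111.8 112.1 112.1 112.2 112.3]
side j 133 [111.  111.5 111.8 111.9 112.4 112.5]
scene i 131 [108.1 108.5 108.6 108.9 109.  139.4]
scene j 148 [108.3 108.7 108.9 109.  109.1 109.5]
```

View pics/j_scene_full.png

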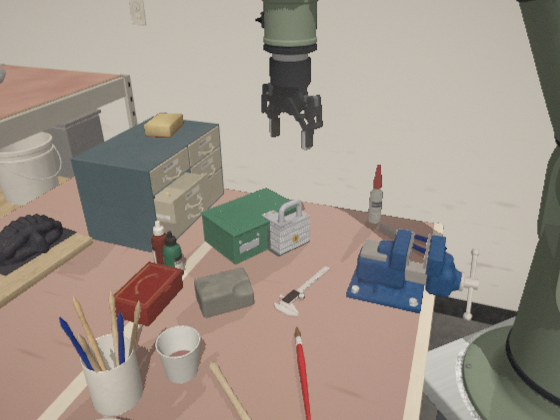

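View pics/j_side_full.png

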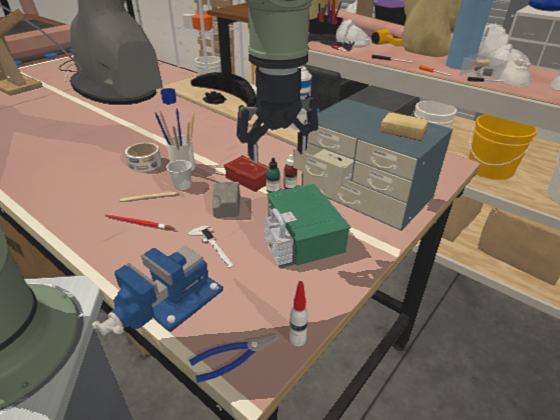

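View pics/j_wrist.png

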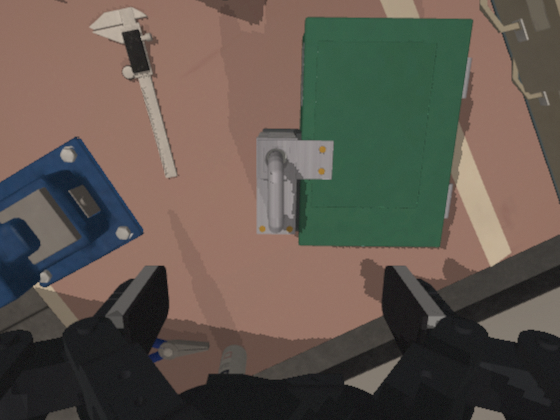

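With the gripper open and clear, the scene view shows the shackle down at (290,210) through the plate, and the lid shut. Bottles, clay, glue and pliers are where they were. I'm handing it in.

Run:
```python
from workcell import *
print(finish_job());
```

```text
the job is handed in; nothing more can be done
None
```

The snips are locked away: the lid is shut, and the shackle is through the hasp plate and stays down by itself. I handed the job in with the robot's clock at about 26 s.

- **Lid:** I pushed it along its arc with closed fingers until they stopped at 73.8 mm; the shut lid's top should be at 74 mm. The highest force I read there was about 18 N.
- **Shackle:** I gripped the bow, swung it about 1.22 rad until the toe was within about 1 mm of the hole, and pressed in small steps.
- **Click:** The force fell suddenly at a depth of about 39 mm, and a stiff stop followed at about 42 mm. The most I read while pressing was about 20 N.
- **Last checks:** With the gripper open and clear, the bow stayed about 40 mm down in both the scene and side views. It had risen about 3 mm from the stop, roughly the most the lock allows. Neither view showed the things round the box moved.

**What did not match:**
- Before the click the force reading was lower than stated, about 6 N where 12 to 16 N was expected. The wrist reading seemed to sit 3 to 4 N low while gripping.
- There was a small bump of about 8 N at 30 mm that was not the click. I took the stop and the shackle staying down as the proof instead.

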